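# Line up antiqued knobs by shade on the viewing rail

### The arm

A 6-joint arm with a two-finger parallel gripper is mounted at the origin on the work surface. World frame = base frame: x ahead of the robot, y to its left, z up, the work surface at z = 0. Lengths are in m, angles in rad, forces in N, time in s.
With the tool pointing down it reaches from about 0.35 to 0.875 m from the base axis. Payload 15.5 kg.
Tool frame: the origin (TCP) lies at the very end of the fingers, on their centre line; the grasp point (between the pads) lies 19 mm behind it; z points along the fingers, y is the line along which they close (so a half turn about z gives the same grasp; the last joint's range is limited). The gripper opens to 85 mm and grips with 20 to 120 N. Pads are 22 mm wide; open, the fingers measure 114 mm over their backs; the gripper's body (76 mm by 85 mm) begins 54 mm behind the grasp point. The pads swing forward as they close: fully open they stand 13 mm farther back than shut.
Start: joints at [-1.373, 0.494, 1.345, -0, 1.302, -0.096], TCP at [0.181, -0.598, 0.231] pointing down, gripper open.
Joint ranges: [-2.91, 2.91], [-0.82, 2.16], [0.22, 2.67], [-1.22, 4.37], [0.12, 2.79], [-3.08, 3.08]. Speed limits (rad/s): [1.89, 1.89, 2.57, 3.01, 3.01, 3.01].

### API

Orientations are given as a unit quaternion [x, y, z, w].
In Python, from station import read_state, get_image, camera_params, job_done gives the robot as it stands.
- The arm moves only by the tool jog_arm, never from a script. Its argument "increments" is a list of rows, each a list of 5 numbers: the finger opening in mm, from 0 to 85.4, then the shift along the tool's x, y, z in mm, then the turn about the tool's z in degrees. In form: [[gripper, tx, ty, tz, spin], ...]. A call has 1 to 12 rows; each row shifts and turns the commanded pose from where the row before left it, along the tool's axes as they then stand; what a row does not reach is not made up. A row lasts 1/8 s, in which the tool goes at most 62.5 mm and 10.7 degrees, less where a joint would pass 70% of its speed; a pose out of reach is approached as far as the arm can. A call with a gripper value outside its range is refused whole. The fingers move at their own pace and stop on an object; the grip force is fixed at half the most. Time passes only in rows, so rows that do not move let the fingers close. It gives the time, the measured TCP pose, the force, the opening and the grip force at its end, in the units of the state.
- read_state(): the state, without advancing time (a new reading comes with each control period).
- get_image(name): name is "side" or "top" or "wrist"; returns the picture (480x640x3 uint8, red, green, blue); there is no depth.
- camera_params(name): a dict with "vfov" (degrees; the focal length in pixels is half the picture's height over the tangent of half this angle, whatever the lens; pixels are square), "cx", "cy" (the principal point, pixels), "T" (4x4, takes a point from camera to world coordinates). Camera axes: x right, y up, looking along -z (the intrinsics and any distortion apply to the point x, -y, -z); pixel columns grow to the right and rows downward; lengths in m; the calibration is good to about 2 mm. A picture is of the moment at which its call begins: read the wrist's pose just before it. camera_params takes no time and is no camera call; for the wrist camera it gives the pose at the moment of the call.
- job_done(): hands the job in; it is judged then, once.
The state is a dict: "t": time; "joint_positions": joint angles; "dq": joint speeds; "effort": joint torques, N m; "ee_pos": TCP position; "ee_rot": TCP orientation; "contact_force": force on the tool from outside, world axes, zero at the start; "ft_torque": the same for the moment, N m; "opening": opening from 0.0 (shut) to 1.0 (fully open); "grasp_force": force on a finger pad.
Only numpy, scipy, OpenCV 4.12 (cv2) and the standard library are available. Lean on these libraries where they do the work, as an engineer would, in place of code of your own. Each camera call takes 0.05 s, during which the arm holds its last target. There are 200 camera calls.

### The job

Line up the four knobs from the antiquing trial on the viewing rail for the shade check: one upright in the middle of each white pad, in order of shade, the lightest next to the red clamp and the darkest at the far end. Set them down gently, do not let any fall, and leave the glass beaker where it stands.

Things in the scene. Friction and masses are not known exactly. Their poses are not given: they have to be found in the camera images.
- knob_brass: Bright yellow brass (the lightest shade) cabinet knob, round, 110 g, 32 mm tall, on a 23 mm foot; mushroom head 38 mm wide, widest 20 to 26 mm above the underside. Origin: centre of the underside, z up. Stands in a white tray, 260 x 290 mm, floor 4 mm and lip 16 mm above the bench, its long side within 15 degrees of the y axis.
- knob_light: Light bronze, mid brown (second lightest) cabinet knob, round, 110 g, 32 mm tall, on a 23 mm foot; mushroom head 38 mm wide, widest 20 to 26 mm above the underside. Origin: centre of the underside, z up. In the tray, two rows of three along its long side hold the 4 knobs and 2 small plugs (green, blue; 24 mm tall, not part of the job).
- knob_dark: Dark bronze, chocolate brown (second darkest) cabinet knob, round, 110 g, 32 mm tall, on a 23 mm foot; mushroom head 38 mm wide, widest 20 to 26 mm above the underside. Origin: centre of the underside, z up. Neighbours in a row of the tray are at least 65 mm apart (centres), the two rows at least 90 mm; across the rows the lip is 60 mm or more away.
- knob_black: Black (the darkest) cabinet knob, round, 110 g, 32 mm tall, on a 23 mm foot; mushroom head 38 mm wide, widest 20 to 26 mm above the underside. Origin: centre of the underside, z up. Starts in the white tray among the others; like all of them it may stand in any of the six places.
- pad_a: White round pad, 46 mm wide, 2 mm thick, at the end of the row towards the rail's own +y. Four pads, 72 mm apart, lie on the fixed viewing rail: aluminium, 60 mm wide, grey top 30 mm above the bench. Origin: centre of the pad's underside; knobs stand on its top, 32 mm above the bench. y along the rail, x across, z up. Rail on the left and tray on the right, or the reverse.
- pad_b: White round pad, 46 mm wide, 2 mm thick, second from the rail's +y end. Four pads, 72 mm apart, lie on the fixed viewing rail: aluminium, 60 mm wide, grey top 30 mm above the bench. Origin: centre of the pad's underside; knobs stand on its top, 32 mm above the bench. y along the rail, x across, z up. Rail on the left and tray on the right, or the reverse.
- pad_c: White round pad, 46 mm wide, 2 mm thick, third from the rail's +y end. Four pads, 72 mm apart, lie on the fixed viewing rail: aluminium, 60 mm wide, grey top 30 mm above the bench. Origin: centre of the pad's underside; knobs stand on its top, 32 mm above the bench. y along the rail, x across, z up. Rail on the left and tray on the right, or the reverse.
- pad_d: White round pad, 46 mm wide, 2 mm thick, at the end of the row towards the rail's own -y. Four pads, 72 mm apart, lie on the fixed viewing rail: aluminium, 60 mm wide, grey top 30 mm above the bench. Origin: centre of the pad's underside; knobs stand on its top, 32 mm above the bench. y along the rail, x across, z up. Rail on the left and tray on the right, or the reverse.
- red_clamp: Fixed red clamp block with a red T-handle, at one end of the viewing rail: 62 x 30 mm, 57 mm tall, its centre 42 mm beyond the nearest pad's centre. Origin: centre of its underside, on the bench. It marks the light end of the row; the other end has a like clamp in black. Which end is the red one changes.
- beaker: Clear glass beaker, 68 mm wide at the rim, 85 mm tall, standing empty on the bench beyond the gap between rail and tray. Origin: centre of its underside. To be left alone.
Not all that is in view belongs to the job. What is shaped like the knob_brass but purple or turquoise is not meant.

How it is judged:
At the end, for the whole second after the job is handed in: From the red clamp outwards the pads carry the brass, light bronze, dark bronze and black knob, each within 12 mm of its pad's centre, standing on the pad (underside 27 to 38 mm above the bench), upright within 0.15 rad, at rest (below 0.02 m/s) and released (((horizontal distance between red_clamp and pad_a below 0.09 m and horizontal distance between knob_brass and pad_a below 0.012 m and horizontal distance between knob_light and pad_b below 0.012 m and horizontal distance between knob_dark and pad_c below 0.012 m and horizontal distance between knob_black and pad_d below 0.012 m) or (horizontal distance between red_clamp and pad_d below 0.09 m and horizontal distance between knob_brass and pad_d below 0.012 m and horizontal distance between knob_light and pad_c below 0.012 m and horizontal distance between knob_dark and pad_b below 0.012 m and horizontal distance between knob_black and pad_a below 0.012 m)) and height (world z) of knob_brass between 0.027 and 0.038 m and angle between each of knob_brass, knob_light, knob_dark, knob_black's own z axis and vertical below 0.15 rad and linear speed of each of knob_brass, knob_light, knob_dark, knob_black below 0.02 m/s and contact force between each of knob_brass, knob_light, knob_dark, knob_black and the fingers below 0.05 N and height (world z) of knob_light between 0.027 and 0.038 m and height (world z) of knob_dark between 0.027 and 0.038 m and height (world z) of knob_black between 0.027 and 0.038 m); the robot touches nothing.
It fails at once if a knob falls freely (faster than 0.7 m/s while the fingers do not touch it: a drop of about 25 mm) ((linear speed of knob_brass above 0.7 m/s and contact force between knob_brass and the fingers below 0.01 N) or (linear speed of knob_light above 0.7 m/s and contact force between knob_light and the fingers below 0.01 N) or (linear speed of knob_dark above 0.7 m/s and contact force between knob_dark and the fingers below 0.01 N) or (linear speed of knob_black above 0.7 m/s and contact force between knob_black and the fingers below 0.01 N)).
It fails at once if the glass beaker is shifted by more than 20 mm or tipped by more than 0.3 rad (distance of beaker from where it was at the start of the episode above 0.02 m or angle between beaker's own z axis and vertical above 0.3 rad).
It also fails if it takes over 99 s, if anything falls off the work surface, if the arm or the gripper's body presses on something with over 40 N, if the wrist force passes 120 N, or if a joint passes its speed limit or range.

## Working session

There is one attempt and no reset: what is moved stays moved. The work goes in short steps, Python scripts to look and compute and a tool call to move; the robot and the scene stay as the last step left them, time stands still between calls to the robot, and variables do not carry over. Pictures are saved under pics/ and viewed, at most 14 in all, crops included, and the job is handed in when it is done.

Besides the shell and the picture viewer there is one more tool, called by a JSON object that holds its "op" and its "data", one argument or row to a line. jog_arm: Moves the arm, as the interface text tells. Its arguments: {"type":"object","properties":{"increments":{"type":"array"}},"required":["increments"]}

```bash
mkdir -p pics; ls; python3 - <<'E'
from station import *
import cv2
for n in("top","side"):
    p=camera_params(n);print(n,p)
    cv2.imwrite(f"pics/{n}0.png",get_image(n)[:,:,::-1])
s=read_state();print(s)
E
```

```text
pics
top {'vfov': 49.60354713681565, 'cx': 313.03992512880006, 'cy': 239.88251437038744, 'T': array([[ 0.01313967,  0.99538478, -0.0950604 ,  0.3994083 ],
       [-0.99978762,  0.014588  ,  0.01455692, -0.0120945 ],
       [ 0.01587648,  0.09484894,  0.99536507,  1.17352738],
       [ 0.        ,  0.        ,  0.        ,  1.        ]])}
side {'vfov': 46.687498049862256, 'cx': 313.1198603627925, 'cy': 238.4034015767827, 'T': array([[ 0.7015811 ,  0.38638905, -0.59873822, -0.11151172],
       [-0.71258075,  0.37622344, -0.59218629, -0.6844369 ],
       [-0.00355495,  0.84211604,  0.53928465,  0.65036405],
       [ 0.        ,  0.        ,  0.        ,  1.        ]])}
{'t': 0.1, 'joint_positions': array([-1.37251360e+00,  4.94161211e-01,  1.34603670e+00, -2.10237341e-05,
        1.30251367e+00, -9.54944464e-02]), 'dq': array([ 0.00051959, -0.00140731,  0.00083178,  0.00010661, -0.00030724,
       -0.0003175 ]), 'effort': array([ 2.44516006e-03, -8.83586884e+01, -3.84557819e+01,  9.44275007e-05,
        5.18975401e-03,  2.12343917e-05]), 'ee_pos': array([ 0.18091899, -0.59791517,  0.23074591]), 'ee_rot': array([ 9.89230692e-01,  1.46363675e-01, -3.88612207e-05, -5.58201119e-04]), 'contact_force': array([-0.37899711, -0.14412227,  1.03771415]), 'ft_torque': array([ 0.0408118 , -0.04281339,  0.00457951]), 'grasp_force': 0.0, 'opening': 0.9970500792869966}
```

View pics/top0.png

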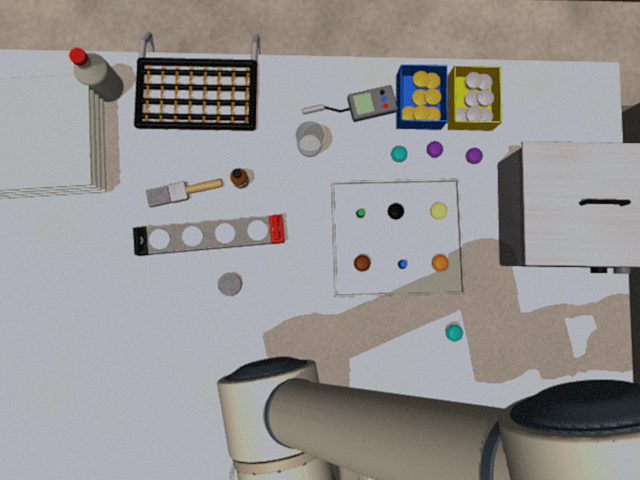

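View pics/side0.png

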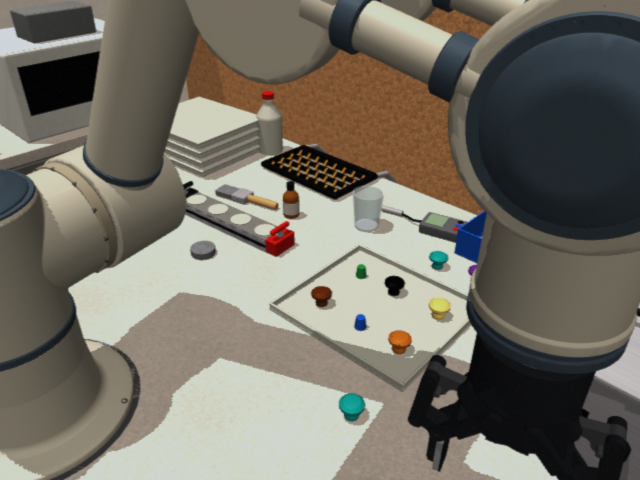

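The top view shows the tray holding brass (438,211), black (396,211), dark (362,263) and light (440,263). The plugs are at (361,213) and (403,264). The rail pads are at (159,239), (192,236), (225,233) and (258,230), with the red clamp on the right (-y) at (277,229) and the beaker at (310,140). The side view agrees with this.

```bash
cat >h.py <<'E'
from station import *
import cv2,numpy as np
def ray(p,u,v,z):
    f=240/np.tan(np.radians(p['vfov']/2));T=p['T']
    d=T[:3,:3]@np.array([(u-p['cx'])/f,-(v-p['cy'])/f,-1]);o=T[:3,3]
    return o+d*(z-o[2])/d[2]
def proj(p,X):
    f=240/np.tan(np.radians(p['vfov']/2));T=p['T']
    c=T[:3,:3].T@(np.array(X)-T[:3,3]);return p['cx']-f*c[0]/c[2],p['cy']+f*c[1]/c[2]
def blob(im,u,v,r,tol):
    "flood region round seed; moments + enclosing circle"
    lab=cv2.cvtColor(im,cv2.COLOR_RGB2HSV)if 0 else im
    m=np.zeros((482,642),np.uint8)
    cv2.floodFill(im.copy(),m,(int(u),int(v)),0,(tol,)*3,(tol,)*3,4|cv2.FLOODFILL_MASK_ONLY|cv2.FLOODFILL_FIXED_RANGE|(255<<8))
    c=max(cv2.findContours(m[1:-1,1:-1],cv2.RETR_EXTERNAL,cv2.CHAIN_APPROX_NONE)[0],key=cv2.contourArea)
    M=cv2.moments(c);return M['m10']/M['m00'],M['m01']/M['m00'],M['m00'],cv2.minEnclosingCircle(c)[1]
E
python3 - <<'E'
from h import *
im=cv2.imread("pics/top0.png")[:,:,::-1].copy();p=camera_params("top")
for n,u,v,z,t in[("brass",438,211,.03,60),("black",396,211,.03,45),("dark",362,263,.03,45),("light",440,263,.03,60),("green",361,213,.028,60),("blue",403,264,.028,60)]+[("pad",u,v,.032,28) for u,v in((159,239),(192,236),(225,233),(258,230))]+[("red",277,229,.05,60)]:
    b=blob(im,u,v,0,t);print(n,np.round(b,1),np.round(ray(p,b[0],b[1],z)*1000,1))
for n,u,v,z in[("t1",333,182,.016),("t2",458,180,.016),("t3",463,293,.016),("t4",336,296,.016),("beaker",310,145,0)]:
    print(n,np.round(ray(p,u,v,z)*1000))
E
```

```text
brass [438.3 210.2 244.    9.3] [ 579.2 -307.6   30. ]
black [395.4 210.9 166.5   7.8] [ 576.2 -211.5   30. ]
dark [361.9 262.6 189.5   8.3] [ 460.  -137.2   30. ]
light [440.1 262.6 224.    9. ] [ 462.3 -310.4   30. ]
green [361.  211.9  33.    4.3] [ 573.2 -135.    28. ]
blue [403.5 263.3  27.    3.7] [ 459.7 -229.6   28. ]
pad [158.8 238.6 291.5  10.3] [506.2 310.2  32. ]
pad [191.7 235.8 293.5  10.3] [513.6 238.4  32. ]
pad [224.5 232.7 287.   10. ] [521.4 166.7  32. ]
pad [257.2 229.7 283.5  10.1] [529.2  94.9  32. ]
red [276.3 228.6 334.   14.4] [530.2  51.8  50. ]
t1 [642. -72.  16.]
t2 [ 652. -357.   16.]
t3 [ 396. -365.   16.]
t4 [386. -82.  16.]
beaker [732. -19.   0.]
```

{"op": "jog_arm", "data": {
  "increments": [
    [60,0,0,0,-10.5],
    [60,0,0,0,-10.5],
    [60,0,0,0,-10.5],
    [60,0,0,0,-10.5],
    [60,0,0,0,-10.5],
    [60,0,0,0,-10.5],
    [60,0,0,0,-10.2],
    [60,29,40,0,0],
    [60,29,40,0,0],
    [60,29,40,0,0],
    [60,29,40,0,0],
    [60,29,40,0,0]
  ]
}}

```text
t: 1.6
ee_pos: [0.382, -0.4519, 0.2311]
ee_rot: [0.707, 0.707, 0.0, -0.0]
contact_force: [0.2, -0.2, 0.3]
opening: 0.701
grasp_force: 0.0
```

{"op": "jog_arm", "data": {
  "increments": [
    [60,29,40,0,0],
    [60,29,40,0,0],
    [60,29,40,0,0],
    [60,29,40,0,0],
    [60,29,38,0,0],
    [60,0,0,0,0]
  ]
}}

```text
t: 2.35
ee_pos: [0.5808, -0.3056, 0.2307]
ee_rot: [0.706, 0.709, 0.0, -0.0]
contact_force: [-0.4, -0.5, -0.2]
opening: 0.704
grasp_force: 0.0
```

```bash
python3 - <<'E'
from h import *
p=camera_params("wrist");im=get_image("wrist");cv2.imwrite("pics/w0.png",im[:,:,::-1]);np.save("w0.npy",p,allow_pickle=True)
s=read_state();print(s['ee_pos'],s['ee_rot'],s['opening'],p)
for n,X in dict(brass=(.5792,-.3076,.03),black=(.5762,-.2115,.03),light=(.4623,-.3104,.03)).items(): print(n,proj(p,X))
E
```

```text
[ 0.57948351 -0.30684806  0.23067413] [ 7.06108914e-01  7.08103103e-01 -1.21778342e-04 -4.25724363e-04] 0.703768252458143 {'vfov': 67.71585082435581, 'cx': 322.8679324284614, 'cy': 246.5894866731107, 'T': array([[ 9.99989778e-01, -4.51591517e-03,  2.25329065e-04,
         5.80125505e-01],
       [ 4.29582929e-03,  9.64440596e-01,  2.64264795e-01,
        -2.37831195e-01],
       [-1.41071389e-03, -2.64261125e-01,  9.64450137e-01,
         3.73454975e-01],
       [ 0.00000000e+00,  0.00000000e+00,  0.00000000e+00,
         1.00000000e+00]])}
brass (np.float64(322.11020414088426), np.float64(222.57142723570647))
black (np.float64(319.1969668442099), np.float64(118.43639172478922))
light (np.float64(202.7738269542569), np.float64(224.84157167850742))
```

View pics/w0.png

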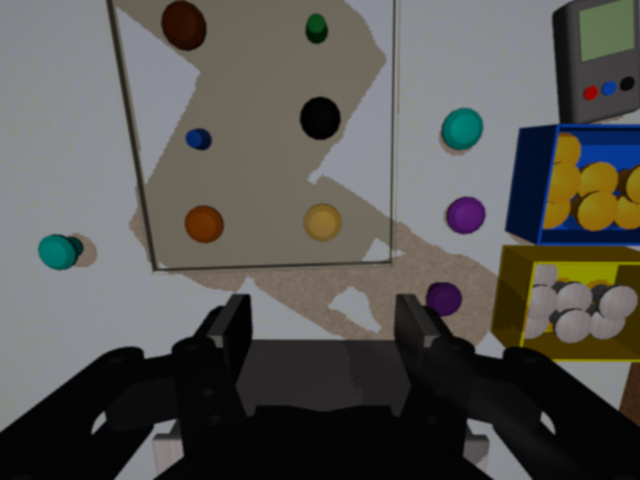

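The wrist view shows brass at (322,222), black at (320,118) and light at (204,224). These match the top-camera predictions to about 1 mm, so I'm descending on the brass knob.

{"op": "jog_arm", "data": {
  "increments": [
    [60,0,0,45,0],
    [60,0,0,45,0],
    [60,0,0,45,0],
    [60,0,0,40,0],
    [60,0,0,25,0],
    [60,0,0,15,0],
    [60,0,0,9,0],
    [60,0,0,0,0],
    [30,0,0,0,0],
    [30,0,0,0,0],
    [30,0,0,0,0],
    [30,0,0,0,0]
  ]
}}

```text
t: 3.9
ee_pos: [0.5793, -0.3083, 0.0085]
ee_rot: [0.707, 0.707, 0.0, 0.001]
contact_force: [-1.2, -0.1, 7.0]
opening: 0.411
grasp_force: 58.9
```

```bash
python3 - <<'E'
from h import *
print(read_state())
cv2.imwrite("pics/w1.png",get_image("wrist")[:,:,::-1])
E
```

```text
{'t': 3.9, 'joint_positions': array([-5.80009368e-01,  7.93321558e-01,  1.44877556e+00, -1.44020659e-04,
        8.97823136e-01, -5.80645426e-01]), 'dq': array([-7.05936601e-05,  3.22705772e-04, -1.42310017e-03, -2.53555234e-04,
       -2.21120770e-04, -4.65892756e-04]), 'effort': array([ 3.79878553e-01, -9.64846087e+01, -2.51933992e+01,  2.14170939e-01,
       -5.29275779e-01,  2.35638370e-03]), 'ee_pos': array([ 0.57930745, -0.30834399,  0.0085289 ]), 'ee_rot': array([7.06849901e-01, 7.07363072e-01, 1.15114031e-04, 8.30153785e-04]), 'contact_force': array([-1.23160866, -0.10952413,  7.02051296]), 'ft_torque': array([0.02189276, 0.33742953, 0.0395055 ]), 'grasp_force': 58.934639448998496, 'opening': 0.4114245587099804}
```

View pics/w1.png

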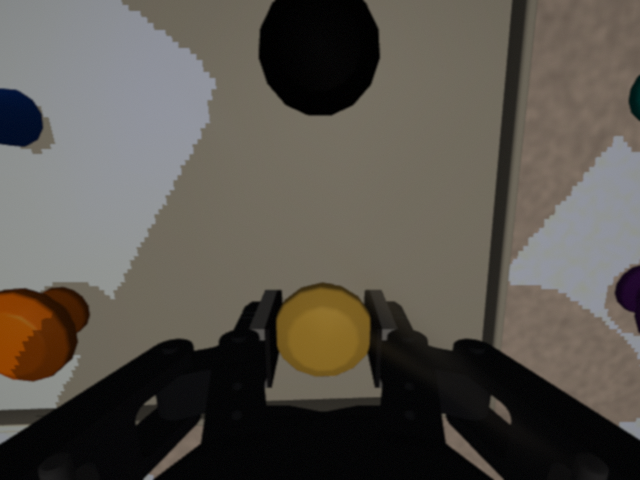

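The brass knob is centred between the pads (323,330). I'll lift it a little and check that it holds.

{"op": "jog_arm", "data": {
  "increments": [
    [30,0,0,-4,0],
    [30,0,0,-4,0],
    [30,0,0,-6,0],
    [30,0,0,0,0]
  ]
}}

```text
t: 4.45
ee_pos: [0.5792, -0.3082, 0.0219]
ee_rot: [0.707, 0.707, 0.0, 0.0]
contact_force: [0.3, 0.4, -0.2]
opening: 0.406
grasp_force: 59.7
```

```bash
python3 - <<'E'
from h import *
im=get_image("side");p=camera_params("side")
u,v=map(int,proj(p,(.5793,-.308,.04)));print(u,v)
u=min(max(u,80),560);cv2.imwrite("pics/s1.png",cv2.resize(im[v-60:v+60,u-80:u+80,::-1],None,fx=4,fy=4))
E
```

```text
438 299
```

View pics/s1.png

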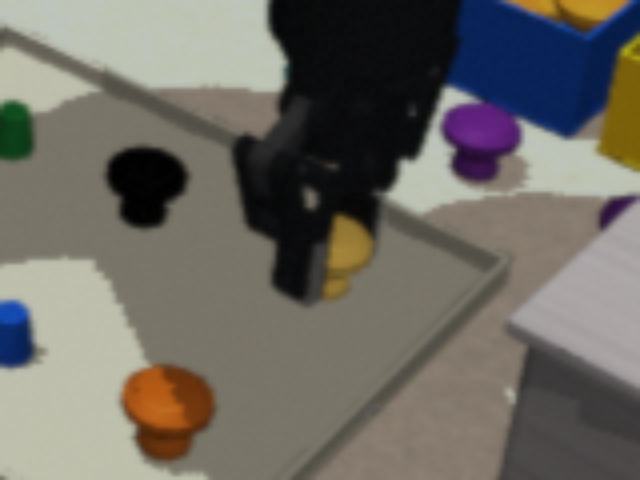

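{"op": "jog_arm", "data": {
  "increments": [
    [30,0,0,-40,0],
    [30,0,0,-40,0],
    [30,40,-5,-30,0],
    [30,40,-5,0,0],
    [30,40,-5,0,0],
    [30,40,-5,0,0],
    [30,40,-5,0,0],
    [30,40,-5,0,0],
    [30,40,-5,0,0],
    [30,40,-5,0,0],
    [30,40,-5,0,0],
    [30,43,-5,0,0]
  ]
}}

```text
t: 6.0
ee_pos: [0.5283, 0.0962, 0.1312]
ee_rot: [0.707, 0.707, -0.0, -0.0]
contact_force: [0.2, 0.6, -0.1]
opening: 0.408
grasp_force: 60.1
```

{"op": "jog_arm", "data": {
  "increments": [
    [30,0,0,0,0],
    [30,0,0,0,0]
  ]
}}

```text
t: 6.25
ee_pos: [0.5286, 0.0948, 0.1312]
ee_rot: [0.707, 0.708, -0.0, 0.0]
contact_force: [0.2, -0.3, 0.2]
opening: 0.408
grasp_force: 60.1
```

```bash
python3 - <<'E'
from h import *
im=get_image("wrist");p=camera_params("wrist");s=read_state();print(s['ee_pos'],s['ee_rot'])
cv2.imwrite("pics/w2.png",im[:,:,::-1])
for X in((.5292,.0949,.032),(.5214,.1667,.032),(.5136,.2384,.032)):print(proj(p,X))
E
```

```text
[0.52870216 0.094421   0.13123067] [ 7.07006516e-01  7.07207028e-01 -6.96275053e-05  3.78486156e-05]
(np.float64(324.6961550165699), np.float64(247.8046420476658))
(np.float64(312.89580026822165), np.float64(141.2098492619533))
(np.float64(298.99135568017607), np.float64(15.773104247304673))
```

View pics/w2.png

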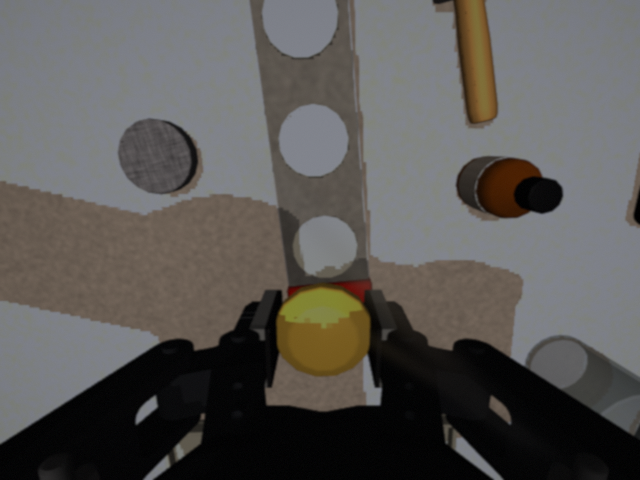

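The pads appear at (325,246) and (314,140), which matches the predictions, so I'm lowering the brass knob.

{"op": "jog_arm", "data": {
  "increments": [
    [30,0,0,40,0],
    [30,0,0,30,0],
    [30,0,0,15,0],
    [30,0,0,3,0],
    [30,0,0,2,0],
    [30,0,0,1,0],
    [30,0,0,1,0],
    [30,0,0,1,0],
    [30,0,0,0,0]
  ]
}}

```text
t: 7.42
ee_pos: [0.5286, 0.095, 0.0383]
ee_rot: [0.707, 0.707, 0.0, 0.0]
contact_force: [-0.2, -1.1, -1.5]
opening: 0.409
grasp_force: 60.1
```

{"op": "jog_arm", "data": {
  "increments": [
    [30,0,0,1,0],
    [30,0,0,1,0],
    [30,0,0,0,0]
  ]
}}

```text
t: 7.8
ee_pos: [0.5287, 0.095, 0.0365]
ee_rot: [0.707, 0.707, 0.0, 0.0]
contact_force: [-1.8, 0.3, 6.0]
opening: 0.41
grasp_force: 60.6
```

{"op": "jog_arm", "data": {
  "increments": [
    [41,0,0,0,0],
    [48,0,0,0,0],
    [60,0,0,0,0],
    [60,0,0,0,0],
    [60,0,0,-10,0],
    [60,0,0,-35,0],
    [60,0,0,-45,0],
    [60,0,0,-40,0],
    [60,-40,-6,0,0],
    [60,-40,-6,0,0],
    [60,0,0,0,0]
  ]
}}

```text
t: 9.18
ee_pos: [0.5163, 0.013, 0.1671]
ee_rot: [0.708, 0.706, 0.0, 0.0]
contact_force: [-0.1, 0.5, 0.4]
opening: 0.702
grasp_force: 0.0
```

```bash
python3 - <<'E'
from h import *
im=get_image("wrist");p=camera_params("wrist");s=read_state();print(s['ee_pos'],s['ee_rot'])
cv2.imwrite("pics/w3.png",im[:,:,::-1])
print(proj(p,(.5292,.0949,.058)))
E
```

```text
[0.51654809 0.01417155 0.16693153] [7.07617857e-01 7.06595286e-01 2.00072587e-04 1.73787810e-04]
(np.float64(342.7157423609039), np.float64(128.36431027727542))
```

View pics/w3.png

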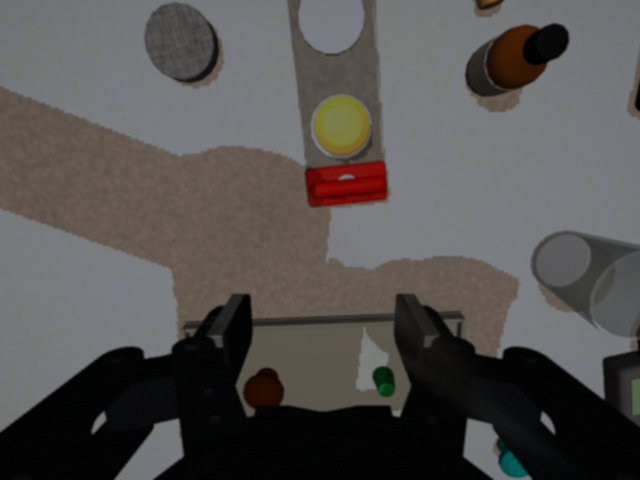

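Brass stands centred on its pad (342,125). Next is the light bronze knob.

{"op": "jog_arm", "data": {
  "increments": [
    [60,-40,-7,0,0],
    [60,-40,-7,0,0],
    [60,-40,-7,0,0],
    [60,-41,-7,0,0],
    [60,-41,-7,0,0],
    [60,-41,-7,0,0],
    [60,-41,-6,0,0],
    [60,-40,-6,0,0],
    [60,0,0,60,0],
    [60,0,0,0,0],
    [60,0,0,0,0]
  ]
}}

```text
t: 10.6
ee_pos: [0.4636, -0.3085, 0.1077]
ee_rot: [0.707, 0.708, 0.0, 0.0]
contact_force: [0.8, 0.1, 0.5]
opening: 0.703
grasp_force: 0.0
```

{"op": "jog_arm", "data": {
  "increments": [
    [60,-1.5,-1,30,0],
    [60,0,0,35,0],
    [60,0,0,20,0],
    [60,0,0,10,0],
    [60,0,0,4,0],
    [60,0,0,0,0],
    [30,0,0,0,0],
    [30,0,0,0,0],
    [30,0,0,0,0],
    [30,0,0,0,0]
  ]
}}

```text
t: 11.85
ee_pos: [0.4622, -0.3109, 0.0083]
ee_rot: [0.707, 0.707, 0.0, 0.001]
contact_force: [-0.9, 1.0, 12.6]
opening: 0.406
grasp_force: 58.4
```

{"op": "jog_arm", "data": {
  "increments": [
    [30,0,0,-4,0],
    [30,0,0,-6,0],
    [30,0,0,-20,0],
    [30,0,0,-40,0],
    [30,0,0,-40,0],
    [30,0,0,-15,0],
    [30,0,0,0,0]
  ]
}}

```text
t: 12.72
ee_pos: [0.4621, -0.3107, 0.1328]
ee_rot: [0.707, 0.707, 0.0, 0.001]
contact_force: [0.1, -0.7, -1.0]
opening: 0.406
grasp_force: 60.1
```

{"op": "jog_arm", "data": {
  "increments": [
    [30,44,6,0,0],
    [30,44,6,0,0],
    [30,44,6,0,0],
    [30,44,6,0,0],
    [30,43,5,0,0],
    [30,43,5,0,0],
    [30,43,5,0,0],
    [30,43,5,0,0],
    [30,43,5,0,0],
    [30,43,5,0,0],
    [30,43,5,0,0],
    [30,0,0,0,0]
  ]
}}

```text
t: 14.22
ee_pos: [0.5199, 0.1688, 0.1306]
ee_rot: [0.706, 0.708, -0.001, -0.001]
contact_force: [0.4, -0.4, -1.7]
opening: 0.408
grasp_force: 60.0
```

{"op": "jog_arm", "data": {
  "increments": [
    [30,0,0,30,0],
    [30,0,0,30,0],
    [30,0,0,20,0],
    [30,0,0,10,0],
    [30,0,0,0,0],
    [30,0,0,0,0]
  ]
}}

```text
t: 14.98
ee_pos: [0.5209, 0.1664, 0.0428]
ee_rot: [0.707, 0.707, 0.0, 0.0]
contact_force: [0.4, 0.3, -0.1]
opening: 0.409
grasp_force: 60.0
```

{"op": "jog_arm", "data": {
  "increments": [
    [30,0,0,2,0],
    [30,0,0,1.5,0],
    [30,0,0,1,0],
    [30,0,0,1,0],
    [30,0,0,0.7,0],
    [30,0,0,0,0]
  ]
}}

```text
t: 15.72
ee_pos: [0.5206, 0.1665, 0.0364]
ee_rot: [0.707, 0.707, 0.0, 0.0]
contact_force: [-1.9, -1.1, 5.7]
opening: 0.408
grasp_force: 60.6
```

{"op": "jog_arm", "data": {
  "increments": [
    [41,0,0,0,0],
    [48,0,0,0,0],
    [60,0,0,0,0],
    [60,0,0,0,0],
    [60,0,0,-10,0],
    [60,0,0,-35,0],
    [60,0,0,-40,0],
    [60,0,0,-35,0],
    [60,-38,-8,0,0],
    [60,-38,-8,0,0],
    [60,-38,-8,0,0],
    [60,-38,-8,0,0]
  ]
}}

```text
t: 17.23
ee_pos: [0.4883, 0.0133, 0.1568]
ee_rot: [0.707, 0.707, 0.0, 0.0]
contact_force: [-0.1, 0.9, -1.3]
opening: 0.702
grasp_force: 0.0
```

{"op": "jog_arm", "data": {
  "increments": [
    [60,-38,-8,0,0],
    [60,-38,-7,0,0],
    [60,-38,-7,0,0],
    [60,-38,-7,0,0],
    [60,0,0,40,0],
    [60,0,0,0,0],
    [60,0,0,0,0]
  ]
}}

```text
t: 18.1
ee_pos: [0.46, -0.1373, 0.1171]
ee_rot: [0.707, 0.707, 0.0, 0.0]
contact_force: [0.4, -0.5, 0.5]
opening: 0.7
grasp_force: 0.0
```

{"op": "jog_arm", "data": {
  "increments": [
    [60,0,0,35,0],
    [60,0,0,35,0],
    [60,0,0,22,0],
    [60,0,0,12,0],
    [60,0,0,4.5,0],
    [60,0,0,0,0],
    [30,0,0,0,0],
    [30,0,0,0,0],
    [30,0,0,0,0],
    [30,0,0,0,0]
  ]
}}

```text
t: 19.35
ee_pos: [0.4601, -0.1377, 0.0085]
ee_rot: [0.707, 0.707, 0.0, 0.001]
contact_force: [-1.8, 1.5, 15.2]
opening: 0.407
grasp_force: 58.1
```

{"op": "jog_arm", "data": {
  "increments": [
    [30,0,0,-4,0],
    [30,0,0,-6,0],
    [30,0,0,-20,0],
    [30,0,0,-40,0],
    [30,0,0,-40,0],
    [30,0,0,-15,0],
    [30,0,0,0,0]
  ]
}}

```text
t: 20.23
ee_pos: [0.4602, -0.1378, 0.1337]
ee_rot: [0.707, 0.707, 0.0, 0.001]
contact_force: [-0.1, -0.7, -2.0]
opening: 0.406
grasp_force: 60.1
```

{"op": "jog_arm", "data": {
  "increments": [
    [30,42,6,0,0],
    [30,42,6,0,0],
    [30,42,6,0,0],
    [30,42,6,0,0],
    [30,42,6,0,0],
    [30,42,6,0,0],
    [30,42,6,0,0],
    [30,41,6,0,0],
    [30,41,5.5,0,0],
    [30,0,0,0,0]
  ]
}}

```text
t: 21.48
ee_pos: [0.5127, 0.2407, 0.1313]
ee_rot: [0.706, 0.708, -0.0, -0.0]
contact_force: [-0.4, -0.0, -1.1]
opening: 0.407
grasp_force: 60.1
```

{"op": "jog_arm", "data": {
  "increments": [
    [30,0,0,30,0],
    [30,0,0,30,0],
    [30,0,0,20,0],
    [30,0,0,10,0],
    [30,0,0,0,0],
    [30,0,0,0,0]
  ]
}}

```text
t: 22.22
ee_pos: [0.5134, 0.2385, 0.0432]
ee_rot: [0.707, 0.707, 0.0, 0.0]
contact_force: [-0.1, 0.0, -1.6]
opening: 0.409
grasp_force: 60.1
```

{"op": "jog_arm", "data": {
  "increments": [
    [30,0,0,2.3,0],
    [30,0,0,1.5,0],
    [30,0,0,1,0],
    [30,0,0,1,0],
    [30,0,0,0.7,0],
    [30,0,0,0,0]
  ]
}}

```text
t: 22.98
ee_pos: [0.5131, 0.2385, 0.0366]
ee_rot: [0.707, 0.707, 0.0, 0.0]
contact_force: [-3.1, -0.7, 10.1]
opening: 0.408
grasp_force: 61.0
```

{"op": "jog_arm", "data": {
  "increments": [
    [41,0,0,0,0],
    [48,0,0,0,0],
    [60,0,0,0,0],
    [60,0,0,0,0],
    [60,0,0,-10,0],
    [60,0,0,-35,0],
    [60,0,0,-40,0],
    [60,0,0,-35,0],
    [60,-45,6,0,0],
    [60,-45,6,0,0],
    [60,-45,6,0,0],
    [60,-45,6,0,0]
  ]
}}

```text
t: 24.48
ee_pos: [0.5372, 0.0571, 0.1569]
ee_rot: [0.707, 0.707, 0.0, 0.0]
contact_force: [0.4, -0.3, -0.2]
opening: 0.7
grasp_force: 0.0
```

{"op": "jog_arm", "data": {
  "increments": [
    [60,-45,6,0,0],
    [60,-45,6,0,0],
    [60,-45,6,0,0],
    [60,-45,7,0,0],
    [60,-45,7,0,0],
    [60,-45,7,0,0],
    [60,0,0,40,0],
    [60,0,0,0,0],
    [60,0,0,0,0]
  ]
}}

```text
t: 25.6
ee_pos: [0.5766, -0.2112, 0.1173]
ee_rot: [0.707, 0.708, 0.0, 0.0]
contact_force: [-1.0, -0.8, 0.5]
opening: 0.702
grasp_force: 0.0
```

{"op": "jog_arm", "data": {
  "increments": [
    [60,0,0,35,0],
    [60,0,0,35,0],
    [60,0,0,22,0],
    [60,0,0,12,0],
    [60,0,0,4.5,0],
    [60,0,0,0,0],
    [30,0,0,0,0],
    [30,0,0,0,0],
    [30,0,0,0,0],
    [30,0,0,0,0]
  ]
}}

```text
t: 26.85
ee_pos: [0.5767, -0.2117, 0.0086]
ee_rot: [0.707, 0.707, 0.0, 0.001]
contact_force: [-2.1, 1.0, 9.4]
opening: 0.407
grasp_force: 58.6
```

{"op": "jog_arm", "data": {
  "increments": [
    [30,0,0,-4,0],
    [30,0,0,-6,0],
    [30,0,0,-20,0],
    [30,0,0,-40,0],
    [30,0,0,-40,0],
    [30,0,0,-15,0],
    [30,0,0,0,0]
  ]
}}

```text
t: 27.72
ee_pos: [0.5765, -0.2116, 0.1332]
ee_rot: [0.707, 0.707, 0.0, 0.001]
contact_force: [-0.7, 1.3, -2.1]
opening: 0.403
grasp_force: 60.0
```

{"op": "jog_arm", "data": {
  "increments": [
    [30,43.5,-6,0,0],
    [30,43.5,-6,0,0],
    [30,43.5,-6,0,0],
    [30,43.5,-6,0,0],
    [30,43.5,-6,0,0],
    [30,43.5,-6,0,0],
    [30,43.5,-6,0,0],
    [30,43.5,-6,0,0],
    [30,43.5,-6,0,0],
    [30,43.5,-6,0,0],
    [30,43.5,-5,0,0],
    [30,43.5,-5,0,0]
  ]
}}

```text
t: 29.22
ee_pos: [0.5049, 0.3115, 0.1308]
ee_rot: [0.707, 0.707, -0.001, -0.0]
contact_force: [0.0, -0.5, -0.1]
opening: 0.408
grasp_force: 60.0
```

{"op": "jog_arm", "data": {
  "increments": [
    [30,0,0,0,0],
    [30,0,0,30,0],
    [30,0,0,30,0],
    [30,0,0,20,0],
    [30,0,0,10,0],
    [30,0,0,0,0],
    [30,0,0,0,0]
  ]
}}

```text
t: 30.1
ee_pos: [0.5063, 0.3104, 0.0431]
ee_rot: [0.707, 0.707, 0.0, 0.0]
contact_force: [0.1, 0.8, -1.2]
opening: 0.407
grasp_force: 60.0
```

{"op": "jog_arm", "data": {
  "increments": [
    [30,0,0,2.3,0],
    [30,0,0,1.5,0],
    [30,0,0,1,0],
    [30,0,0,1,0],
    [30,0,0,0.7,0],
    [30,0,0,0,0]
  ]
}}

```text
t: 30.85
ee_pos: [0.5061, 0.3105, 0.0367]
ee_rot: [0.707, 0.707, 0.0, 0.0]
contact_force: [-2.7, -1.7, 10.7]
opening: 0.409
grasp_force: 60.8
```

{"op": "jog_arm", "data": {
  "increments": [
    [41,0,0,0,0],
    [48,0,0,0,0],
    [60,0,0,0,0],
    [60,0,0,0,0],
    [60,0,0,-10,0],
    [60,0,0,-35,0],
    [60,0,0,-45,0],
    [60,0,0,-45,0],
    [60,-45,-40,0,0],
    [60,-45,-40,0,0],
    [60,-45,0,0,0],
    [60,-45,0,0,0]
  ]
}}

```text
t: 32.35
ee_pos: [0.4257, 0.1293, 0.172]
ee_rot: [0.707, 0.708, 0.001, 0.0]
contact_force: [1.0, 0.4, 0.1]
opening: 0.704
grasp_force: 0.0
```

{"op": "jog_arm", "data": {
  "increments": [
    [60,-45,0,0,0],
    [60,-45,0,0,0],
    [60,-45,0,0,0],
    [60,-45,0,0,0],
    [60,-45,0,0,0],
    [60,-45,0,0,0],
    [60,0,0,0,0],
    [60,0,0,0,0]
  ]
}}

```text
t: 33.35
ee_pos: [0.426, -0.1393, 0.1714]
ee_rot: [0.707, 0.707, 0.0, -0.0]
contact_force: [-0.2, -0.1, 0.6]
opening: 0.705
grasp_force: 0.0
```

```bash
python3 - <<'E'
from h import *
im=get_image("top");p=camera_params("top")
for X,t in((.5292,.0949,.058),60),((.5214,.1667,.058),60),((.5136,.2384,.058),45),((.5062,.3102,.058),45):
    u,v=proj(p,X);b=blob(im,u,v,0,t);print(np.round(b,1),np.round((ray(p,b[0],b[1],.058)-X)*1000,1))
cv2.imwrite("pics/t9.png",cv2.resize(im[100:300,100:360,::-1],None,fx=3,fy=3))
cv2.imwrite("pics/s9.png",cv2.resize(get_image("side")[150:290,150:410,::-1],None,fx=3,fy=3))
E
```

```text
[ 212.5  233.2 2853.5   64.5] [-11.9  93.3   0. ]
[222.8 232.2 229.    9.4] [-1.6 -0.3  0. ]
[188.7 235.2 200.5   8.9] [-1.5  0.8  0. ]
[146.2 239.8 512.   17.6] [-5.3 19.6  0. ]
```

View pics/t9.png

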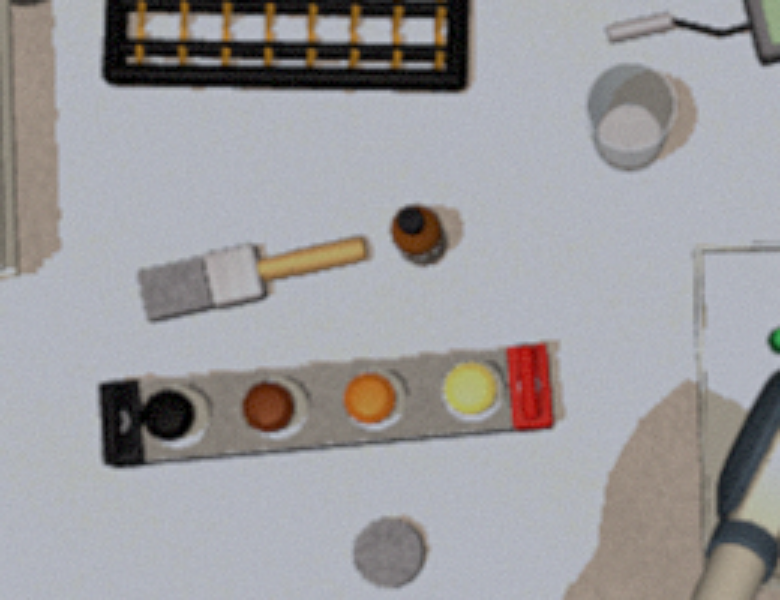

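View pics/s9.png

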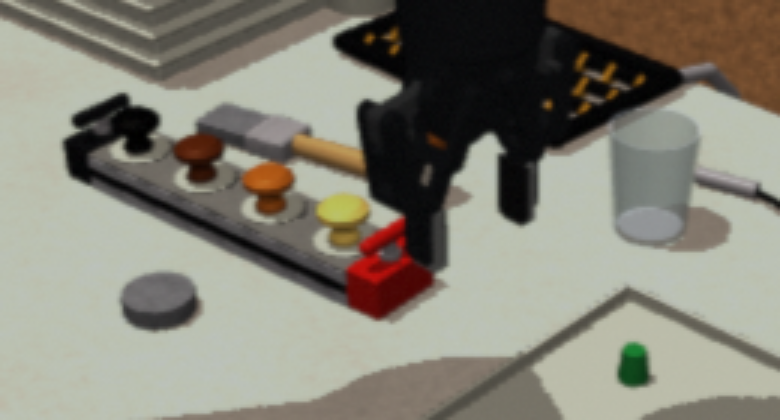

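All four knobs stand upright and centred on their pads, at crop positions black (169,415), dark (268,406), light (370,398) and brass (470,388). Brass is next to the red clamp and the beaker hasn't moved.

```bash
python3 -c "
from station import *
print(job_done())"
```

```text
the job is handed in; nothing more can be done
None
```

I handed the job in at about 33 s: brass, light bronze, dark bronze and black stand upright, one on each pad, outward from the red clamp, and the beaker is untouched; the final pictures showed all four centred, but the hand-in gave no verdict.

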